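# Shut down the gauge readout and move its latched battery pack to the charger

## Task

Shut the gauge readout down: tilt its spring toggle over to the red dot, keep it there for about a second, and let it spring back upright. Then reach in under the lip at the left side of its battery pack, feel for the hidden latch pad and press it in until the pack springs up by itself, and take the finger away. Lift the pack with the orange grip rib out and stand it, rib up, fully down in the well of the charger, lowered all the way before you let go, not dropped; never tilt the toggle to the green dot, and leave the other things on the bench alone.

Things in the scene. Friction and masses are not known exactly. Their poses are not given: they have to be found in the camera images.
- readout: Grey gauge readout, fixed: housing 160 (x) x 156 (y) mm, deck 64 mm high, battery well at its left side, tilted display along the rear (from x = +0.030 back, top about 140 mm high). Origin: centre of its underside, on the bench; x to its rear (front faces -x), y to its left, z up. Its left wall is the plane y = 0.078.
- pad_line (a point): Readout point (-0.028, 0.089, 0.030), axes as readout. The latch's black press pad sticks out of a black strip in the left wall: 16 mm wide (x), z 0.020 to 0.038, its face in the plane y = 0 of this point, 11 mm proud of the rigid wall. Its place differs from unit to unit, hidden from above by the lip: its centre is at x = -0.027 to +0.027 from this point, to be felt for.
- well (a point): Readout point (-0.028, 0.045, 0.044): where the seated pack's origin is. Axes as readout. Pressing the pad straight in (-y) takes about 2 N to start, 4 to 6 N at 6 mm, where the hook lets go; stop at 8 mm. The pack then springs up 10 mm and stays standing in the well; letting the pad go does not catch it again. Unpressed, the pack cannot be lifted. 1 mm play a side.
- lip_edge (a point): Middle of the lower edge of the pack's lip: pack point (-0.056, 0, 0.022), 66 mm above the bench while seated, 12 mm outside the pad's face, which it hides; the lip is 92 mm long. The pad is reached only with the fingers tilted about 30 to 45 degrees from vertical, pointing down and inward under this edge from the readout's left.
- toggle (a joint): Angle of the spring-centred toggle on the readout's deck, right of the pack: 0 upright, positive leaning to the readout's left (+y, red dot, towards the pack), negative to the green dot; stops at +/-0.45 rad. Springs back when let go; about 2.7 N at the tip holds it at the stop. Hinge along readout x at readout point (-0.035, -0.034, 0.066).
- toggle_tip (a point): Top of the toggle, 42 mm from its hinge, 108 mm above the bench when upright: a 12 mm thick round black knob, 16 mm high, on a 6 mm steel stick. The pack's cap begins 51 mm to its left; the display is about 65 mm behind it.
- red_mark (a point): Red dot on the deck 22 mm to the left (readout +y) of the toggle: the shut-down side. A green dot is on its right.
- pack: Battery pack, about 0.24 kg. Origin: centre of its underside; in the well its -x is the readout's left. Black body 52 (x) x 86 (y) mm, z 0 to 0.024; grey cap z 0.024 to 0.036, 92 mm wide, overhanging as a lip to x = -0.056; on top a black-ribbed orange grip rib 24 (x) x 48 (y) mm, z 0.036 to 0.066, centred on the origin.
- charger: Low dark charger, fixed, 92 (x) x 124 (y) x 14 mm, left or right of the readout. Origin: centre of its underside. The well in its top, 58 (x) x 92 (y) mm and 7 mm deep, takes the pack's body with 3 mm play on each side, either way round.
- charger_floor (a point): Centre of the floor of the charger's well, 7 mm above the bench; x along the well's short side, y along its long side.
- tube_tray: Bystander, to be left alone: empty white sample-tube tray, 68 x 128 x 15 mm, lying on the other side of the readout. Origin: centre of its underside.
- caliper: Bystander, to be left alone: steel caliper, 79 x 240 x 8 mm. Origin: centre of its underside.
- setting_master: Bystander, to be left alone: stepped steel setting master, 30 x 30 x 43 mm. Origin: centre of its underside.
- ring_gauge_1: Bystander, to be left alone: steel ring gauge, 46 mm across, 14 mm high. Origin: centre of its underside.
- plug_gauge: Bystander, to be left alone: steel plug gauge, 18 x 98 x 16 mm, lying. Origin: centre of its underside.

How it is judged:
By the outcome, as a careful person would: the job done as asked, in the order asked, and still so for the second after the job is handed in, with the robot touching nothing.
It also fails if it takes over 72 s, if anything falls off the work surface, if the arm or the gripper's body presses on something with over 40 N, if the wrist force passes 120 N, or if a joint passes its speed limit or range.

## Robot

A 7-joint arm with a two-finger parallel gripper is mounted at the origin on a cart in front of the work surface, level with it; the furniture and walls round the work are solid. World frame = base frame: x ahead of the robot, y to its left, z up, the work surface at z = 0. Lengths are in m, angles in rad, forces in N, time in s.
With the tool pointing down it reaches from about 0.425 to 0.925 m from the base axis. Payload 6.8 kg.
Tool frame: the origin (TCP) lies on the centre line of the jaws, within the pads' length; the fingertips stand 14 mm ahead of it and the grasp point (between the pads) lies 5 mm behind it (r.tips_ahead is the distance from the TCP to the fingertips, in m); z points along the fingers, y is the line along which they close (so a half turn about z gives the same grasp; the last joint's range is limited). The gripper opens to 85 mm and grips with 20 to 120 N. Pads are 22 mm wide; open, the fingers measure 114 mm over their backs; the gripper's body (76 mm by 85 mm) begins 54 mm behind the grasp point. The pads swing forward as they close: fully open they stand 13 mm farther back than shut.
Start: joints at [-1.368, 0.477, 0.022, 1.555, -0.011, 1.109, -0.083], TCP at [0.206, 0.643, 0.245] pointing down, gripper open.
Joint ranges: [-2.96, 2.96], [-0.34, 2.1], [-1.41, 1.46], [0.24, 2.44], [-1.37, 4.51], [0.17, 1.92], [-2.96, 2.96]. Speed limits (rad/s): [2.39, 2.39, 3.14, 3.14, 3.14, 3.14, 3.14].

## Interface

Orientations are given as a rotation vector (axis times angle).
In Python, from bench import r, eyes gives the robot as it stands.
- The arm moves only by the tool step_arm, never from a script. Its argument "rows" is a list of rows, each a list of 6 numbers: the shift along the world's x, y, z in units of 60 cm (1.0 is 60 cm), then the turn, a rotation vector about the world's x, y, z in units of pi rad (1.0 is pi rad). In form: [[x, y, z, rx, ry, rz], ...]. A call has 1 to 5 rows; each row is the pose to reach, as a shift and turn from the pose commanded when the call began, turning the shorter way round; what a row does not reach only later rows make up. A row lasts 1/12 s, in which the tool goes at most 41.7 mm and 7.16 degrees, less where a joint would pass 70% of its speed; a pose out of reach is approached as far as the arm can. A call with a number of a shift or a turn outside -1 to 1 is refused whole. A call with a gripper value outside its range is refused whole. "jaw" is the closure, from 0 (fully open) to 1 (shut), set as the call begins (left out, the last holds). The fingers move at their own pace and stop on an object; "squeeze" is the grip in N (left out, the last holds). Time passes only in rows, so rows that repeat a pose let the fingers close. It gives the time, the measured TCP pose, the force, the opening and the grip force at its end, in the units of the state.
- r.get_obs(): the state, without advancing time (a new reading comes with each control period).
- eyes.grab_frame(name): name is "scene" or "top" or "wrist"; returns the picture (384x512x3 uint8, red, green, blue); there is no depth.
- eyes.camera_info(name): a dict with "mtx" (3x3 intrinsics, pixels), "extrinsics" (4x4, takes a point from camera to world coordinates); the wrist camera has in their place "tool_from_camera" (4x4, takes a point from camera to tool coordinates, whose origin is the TCP and whose axes are the flange's). Camera axes: x right, y down, z forward; pixel columns grow to the right and rows downward; lengths in m; the calibration is good to about 2 mm. The wrist camera is an equidistant fisheye: a pixel r from the principal point sees the ray r / f radians off the axis. A picture is of the moment at which its call begins: read the wrist's pose just before it. camera_info takes no time and is no camera call.
- r.hand_in(): hands the job in; it is judged then, once.
The state is a dict: "clock": time; "joints": joint angles; "qvel": joint speeds; "tau": joint torques, N m; "tcp_pos": TCP position; "orientation": TCP orientation; "contact_force": force on the tool from outside, world axes, zero at the start; "moment": the same for the moment, N m; "grip_width": finger opening in m; "gripper_force": force on a finger pad.
Only numpy, scipy, OpenCV 4.12 (cv2) and the standard library are available. Lean on these libraries where they do the work, as an engineer would, in place of code of your own. Each camera call takes 0.05 s, during which the arm holds its last target. There are 200 camera calls.

## Working session

There is one attempt and no reset: what is moved stays moved. The work goes in short steps, Python scripts to look and compute and a tool call to move; the robot and the scene stay as the last step left them, time stands still between calls to the robot, and variables do not carry over. Pictures are saved under pics/ and viewed, at most 10 in all, crops included, and the job is handed in when it is done.

Besides the shell and the picture viewer there is one more tool, called after ">>>" as name([rows], argument=value, ...), one row to a line, values as JSON. step_arm: Moves the arm, as the interface text tells. Shifts and turns lie within -1 to 1; 1 stands for 60 cm of shift or pi rad of turn. Its arguments: {"type":"object","properties":{"rows":{"type":"array"},"jaw":{"type":"number"},"squeeze":{"type":"number"}},"required":["rows"]}

```bash
ls; mkdir -p pics
python3 - <<'E'
from bench import r,eyes
import cv2,numpy as np
o=r.get_obs();print(o, r.tips_ahead)
for n in("scene","top"):
    im=eyes.grab_frame(n);np.save(f"pics/{n}0.npy",im);cv2.imwrite(f"pics/{n}0.png",cv2.resize(im[...,::-1],None,fx=1.5,fy=1.5,interpolation=cv2.INTER_CUBIC))
    i=eyes.camera_info(n);print(n,i)
print(eyes.camera_info("wrist"))
E
```

```text
pics
{'clock': 0.0, 'joints': array([-1.36807427,  0.47781158,  0.0223672 ,  1.55646042, -0.01148677,
        1.10932282, -0.08312324]), 'qvel': array([-1.58102738e-03, -1.08324872e-04,  4.12500967e-05, -1.39083444e-04,
        1.22537555e-03,  6.96800296e-04, -6.34667092e-04]), 'tau': array([-5.16722284e-04, -5.96446073e+01,  1.60778783e+00, -2.81201559e+01,
        1.25035390e-02,  9.11889510e-03,  1.34228975e-07]), 'tcp_pos': array([0.20629915, 0.64209418, 0.24431477]), 'orientation': array([-4.86286779e-01, -3.10359906e+00,  2.93624634e-03]), 'contact_force': array([0.7813172 , 0.51000698, 1.05745415]), 'moment': array([-0.02807322, -0.02854194,  0.02382187]), 'gripper_force': 0.0, 'grip_width': 0.08538585792531024} 0.014
scene {'mtx': array([[399.75721626,   0.        , 253.86963985],
       [  0.        , 399.75721626, 192.15603987],
       [  0.        ,   0.        ,   1.        ]]), 'extrinsics': array([[ 0.85510258, -0.36617083,  0.3670402 ,  0.12161306],
       [-0.51813099, -0.62872258,  0.57986912, -0.72727513],
       [ 0.0184353 , -0.68602248, -0.72734675,  0.95704929]
[... 412 characters left out ...]
2],
       [-4.97996609e-04, -4.98101821e-02, -9.98758578e-01,
         1.05482633e+00],
       [ 0.00000000e+00,  0.00000000e+00,  0.00000000e+00,
         1.00000000e+00]])}
{'mtx': array([[297.31863964,   0.        , 253.57706206],
       [  0.        , 297.31863964, 192.71255943],
       [  0.        ,   0.        ,   1.        ]]), 'tool_from_camera': array([[-3.40946620e-04, -9.58085779e-01, -2.86481279e-01,
         7.38810102e-02],
       [ 9.99999104e-01,  4.42679104e-05, -1.33816342e-03,
         1.12807067e-03],
       [ 1.29475727e-03, -2.86481479e-01,  9.58084905e-01,
        -1.28145592e-01],
       [ 0.00000000e+00,  0.00000000e+00,  0.00000000e+00,
         1.00000000e+00]])}
```

View pics/top0.png

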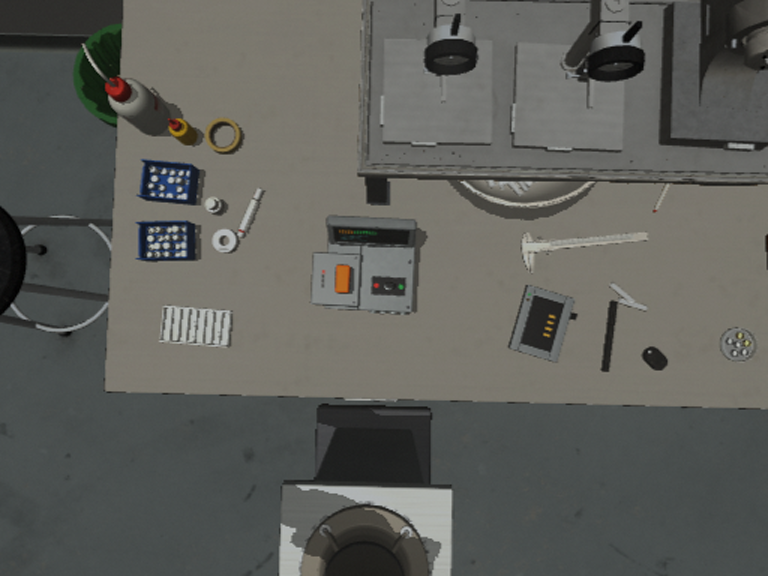

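View pics/scene0.png

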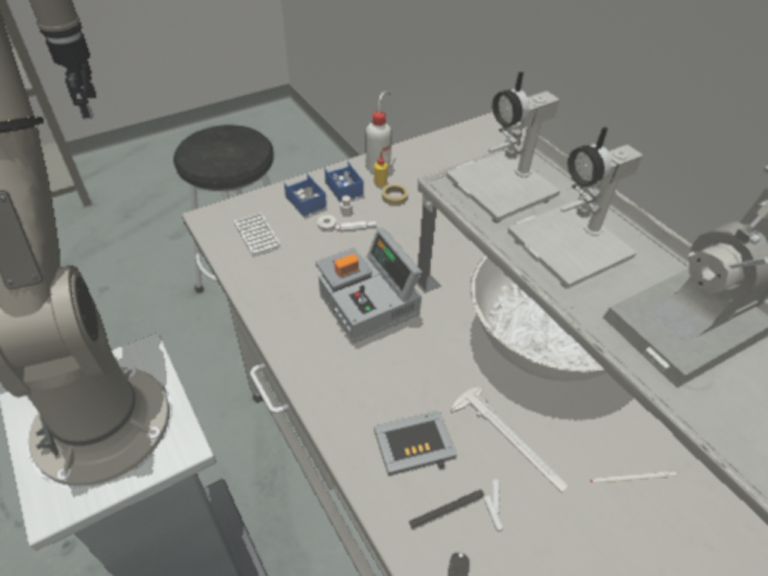

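The top view shows the readout at about (365,265) of the enlarged picture. The pack with its orange rib is at (343,279), the red and green dots are at (376,286) and (403,286), and the charger is at (543,323), on the readout's right. The tray is on its left.

```bash
cat > h.py <<'E'
import numpy as np,cv2
from bench import r,eyes
from scipy.spatial.transform import Rotation as R
def ray(n,px):
    i=eyes.camera_info(n);E=i["extrinsics"]
    d=np.linalg.inv(i["mtx"])@[px[0],px[1],1.];return E[:3,3],E[:3,:3]@d
def onz(n,px,z):
    o,d=ray(n,px);return o+d*(z-o[2])/d[2]
def cross(pa,pb):
    a,u=ray("top",pa);b,v=ray("scene",pb);s=np.linalg.lstsq(np.c_[u,-v],b-a,rcond=None)[0]
    p,q=a+s[0]*u,b+s[1]*v;return (p+q)/2,np.linalg.norm(p-q)
def blobs(m,amin=4):
    cs,_=cv2.findContours(m.astype(np.uint8),cv2.RETR_EXTERNAL,cv2.CHAIN_APPROX_NONE)
    return [c for c in cs if cv2.contourArea(c)>=amin]
E
python3 - <<'E'
from h import *
T=np.load("pics/top0.npy");S=np.load("pics/scene0.npy")
def roi(im,x0,x1,y0,y1):
    m=np.zeros(im.shape[:2],bool);m[y0:y1,x0:x1]=1;return m
h={}
for n,im,ro in(("top",T,(190,300,130,220)),("scene",S,(200,300,140,240))):
    H=cv2.cvtColor(im,cv2.COLOR_RGB2HSV);h_,s,v=[H[...,k].astype(int) for k in range(3)]
    rg=roi(im,*ro)
    for nm,m in(("orange",(h_>5)&(h_<20)&(s>140)&(v>90)),("red",((h_<5)|(h_>172))&(s>130)&(v>60)),("green",(h_>45)&(h_<85)&(s>110)&(v>40))):
        for c in blobs(m&rg,2):
            M=cv2.minAreaRect(c);print(n,nm,np.round(c.reshape(-1,2).mean(0),1),cv2.contourArea(c),[np.round(x,1) for x in M])
# charger in top
H=cv2.cvtColor(T,cv2.COLOR_RGB2HSV)
sub=T[180:250,330:395]
cv2.imwrite("pics/c1.png",np.hstack([cv2.resize(T[180:250,330:395,::-1],(390,420),interpolation=0),cv2.resize(T[140:215,200:285,::-1],(400,420),interpolation=0)]))
E
```

```text
top orange [228.  185.5] 139.0 [array([228. , 185.5]), array([ 9.1, 17.5]), np.float64(3.6)]
top red [250.5 189.8] 5.0 [array([250.5, 190. ]), array([2., 3.]), np.float64(90.0)]
top green [267.  190.9] 5.0 [array([267. , 190.5]), array([2., 3.]), np.float64(0.0)]
top green [242.8 154.6] 14.5 [array([243., 155.]), array([ 2., 14.]), np.float64(90.0)]
scene orange [230.1 174.1] 67.0 [array([230.6, 173.9]), array([ 5.8, 14.5]), np.float64(68.2)]
scene green [259.2 169.3] 7.5 [array([259.3, 169.2]), array([6.4, 1.4]), np.float64(45.0)]
```

View pics/c1.png

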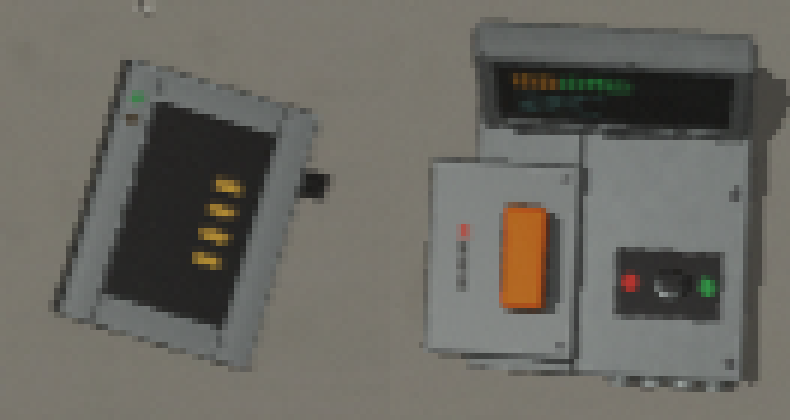

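The crop shows the charger's dark well turned about 15° with its contacts, a cable stub on its right, the pack's cap and rib, and the toggle knob between the red and green dots. No blocker is near.

Run:
```python
from h import *
T=np.load("pics/top0.npy")
print("rib",onz("top",(228,185.5),.110), "dots",onz("top",(250.5,190),.065),onz("top",(267,190.7),.065),"knob",onz("top",(259.9,190.9),.108))
g=T[180:250,330:395].astype(int)
v=g.max(2);sat=g.max(2)-g.min(2)
# well: dark or orange contacts
m=((v<75)|((g[...,0]-g[...,2]>60))).astype(np.uint8)
m=cv2.morphologyEx(m,cv2.MORPH_OPEN,np.ones((3,3),np.uint8))
for c in blobs(m,100):
    b=cv2.boxPoints(cv2.minAreaRect(c+[330,180]))
    P=np.array([onz("top",p,.012)[:2] for p in b]);print("well box",np.round(b,1).tolist(),P.round(4).tolist(),P.mean(0),np.linalg.norm(P[1]-P[0]),np.linalg.norm(P[2]-P[1]))
    print([np.degrees(np.arctan2(*(P[k+1]-P[k])[::-1])) for k in(0,1)])
# lines of outer charger corners (from crop, /6)
C=[(125,62),(316,113),(245,370),(57,310)]
P=np.array([onz("top",(330+x/6-.5+.08,180+y/6-.5+.08),.014)[:2] for x,y in C]);print(P.round(4),P.mean(0),[np.linalg.norm(P[k]-P[k-1]) for k in range(4)],[np.degrees(np.arctan2(*(P[k]-P[k-1])[::-1])) for k in range(4)])
# cap corners
C=[(432,158),(583,163),(578,358),(430,350)]
P=np.array([onz("top",(200+(x-390)/4.706-.4,140+y/5.6-.4),.08)[:2] for x,y in C]);print("cap",P.round(4),P.mean(0),[np.linalg.norm(P[k]-P[k-1]) for k in range(4)],[np.degrees(np.arctan2(*(P[k]-P[k-1])[::-1])) for k in range(4)])
```

```text
rib [0.52812182 0.0472706  0.11      ] dots [ 0.51995146 -0.00959533  0.065     ] [ 0.51921696 -0.053518    0.065     ] knob [ 0.51655672 -0.0341236   0.108     ]
well box [[346.20001220703125, 228.5], [355.3999938964844, 196.1999969482422], [375.79998779296875, 202.10000610351562], [366.6000061035156, 234.3000030517578]] [[0.4216, -0.2783], [0.5121, -0.3029], [0.4972, -0.3603], [0.4069, -0.3355]] [ 0.45946308 -0.31925177] 0.09377123364760792 0.05934465646098092
[np.float64(-15.180345440848097), np.float64(-104.53123353838063)]
[[ 0.5294 -0.2883]
 [ 0.5079 -0.3775]
 [ 0.3881 -0.3457]
 [ 0.4135 -0.2583]] [ 0.45976046 -0.31742041] [np.float64(0.11969636764235875), np.float64(0.09174606659623939), np.float64(0.12394932319182345), np.float64(0.09101395163622154)] [np.float64(-14.525490158950323), np.float64(-103.53894530869192), np.float64(165.1242519998813), np.float64(73.79280565535045)]
cap [[0.5748 0.102 ]
 [0.5747 0.0177]
 [0.4832 0.0179]
 [0.4848 0.1003]] [0.52938778 0.05945594] [np.float64(0.09002159938297116), np.float64(0.08435716052414878), np.float64(0.09143123256740868), np.float64(0.08235817333003173)] [np.float64(1.1210269888039432), np.float64(-90.12821018743695), np.float64(179.84120414706143), np.float64(88.87619530763631)]
```

>>> step_arm([
  [0.0245, -0.055, 0.001, 0, 0, 0.02],
  [0.049, -0.11, 0.002, 0, 0, 0.04],
  [0.0735, -0.165, 0.003, 0, 0, 0.06],
  [0.098, -0.22, 0.004, 0, 0, 0.08],
  [0.1225, -0.275, 0.005, 0, 0, 0.1],
], jaw=1)

```text
clock: 0.52
tcp_pos: [0.2803, 0.4757, 0.2478]
orientation: [0.01, -3.141, 0.001]
contact_force: [0.2, 0.7, -0.3]
grip_width: 0.0256
gripper_force: 0.0
```

>>> step_arm([
  [0.0245, -0.055, 0.001, 0, 0, 0],
  [0.049, -0.11, 0.002, 0, 0, 0],
  [0.0735, -0.165, 0.003, 0, 0, 0],
  [0.098, -0.22, 0.004, 0, 0, 0],
  [0.1225, -0.275, 0.005, 0, 0, 0],
])

```text
clock: 0.93
tcp_pos: [0.3537, 0.3107, 0.2511]
orientation: [0.005, -3.141, 0.0]
contact_force: [0.4, 0.1, 0.8]
grip_width: -0.0002
gripper_force: 0.0
```

>>> step_arm([
  [0.0245, -0.055, 0.001, 0, 0, 0],
  [0.049, -0.11, 0.002, 0, 0, 0],
  [0.0735, -0.165, 0.003, 0, 0, 0],
  [0.098, -0.22, 0.004, 0, 0, 0],
  [0.1225, -0.275, 0.005, 0, 0, 0],
])

```text
clock: 1.35
tcp_pos: [0.4271, 0.1458, 0.2543]
orientation: [0.005, -3.141, -0.0]
contact_force: [0.2, 0.4, -0.5]
grip_width: 0.0002
gripper_force: 0.0
```

>>> step_arm([
  [0.0245, -0.055, 0.001, 0, 0, 0],
  [0.049, -0.11, 0.002, 0, 0, 0],
  [0.0735, -0.165, 0.003, 0, 0, 0],
  [0.098, -0.22, 0.004, 0, 0, 0],
  [0.1225, -0.275, 0.005, 0, 0, 0],
])

```text
clock: 1.77
tcp_pos: [0.5006, -0.0191, 0.2573]
orientation: [0.005, -3.141, -0.0]
contact_force: [0.4, 0.3, 0.0]
grip_width: 0.0001
gripper_force: 0.0
```

```bash
cat >> h.py <<'E'
def wrist():
    o=r.get_obs();im=eyes.grab_frame("wrist");return o,im
def wray(o,px):
    i=eyes.camera_info("wrist");K=i["mtx"];E=i["tool_from_camera"]
    u=np.array([px[0]-K[0,2],px[1]-K[1,2]]);q=np.linalg.norm(u);a=q/K[0,0]
    d=np.r_[u/q*np.sin(a),np.cos(a)];Rt=R.from_rotvec(o["orientation"]).as_matrix()
    return o["tcp_pos"]+Rt@E[:3,3],Rt@E[:3,:3]@d
def wz(o,px,z):
    p,d=wray(o,px);return p+d*(z-p[2])/d[2]
def wpx(o,P):
    i=eyes.camera_info("wrist");K=i["mtx"];E=i["tool_from_camera"];Rt=R.from_rotvec(o["orientation"]).as_matrix()
    c=E[:3,:3].T@(Rt.T@(np.asarray(P)-o["tcp_pos"])-E[:3,3]);q=np.hypot(*c[:2]);a=np.arctan2(q,c[2])
    return K[:2,2]+c[:2]/q*a*K[0,0]
E
python3 - <<'E'
from h import *
import pickle
o,im=wrist();pickle.dump((o,im),open("pics/w1.pkl","wb"))
print({k:np.round(o[k],4) for k in("clock","tcp_pos","orientation","contact_force","grip_width")})
cv2.imwrite("pics/w1.png",cv2.resize(im[...,::-1],None,fx=1.5,fy=1.5,interpolation=cv2.INTER_CUBIC))
E
```

```text
{'clock': np.float64(1.7667), 'tcp_pos': array([ 0.5006, -0.0191,  0.2573]), 'orientation': array([ 5.5000e-03, -3.1414e+00, -2.0000e-04]), 'contact_force': array([0.3881, 0.2567, 0.0435]), 'grip_width': np.float64(0.0001)}
```

View pics/w1.png

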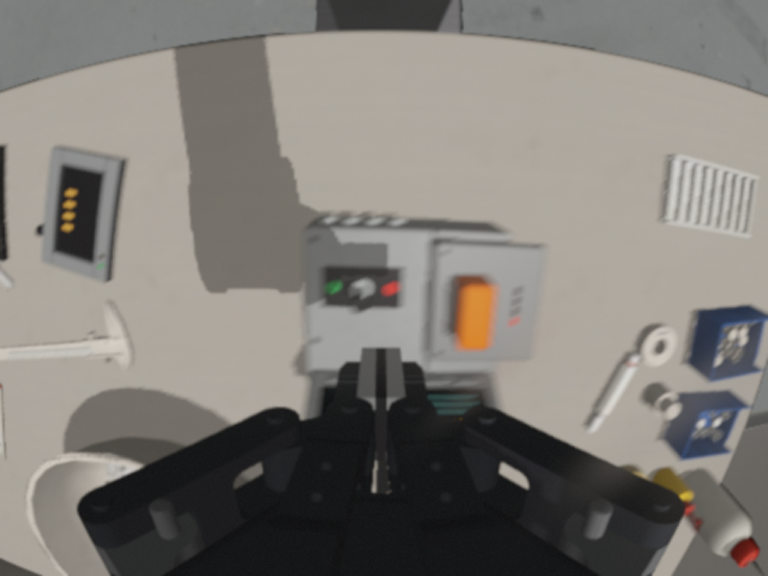

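The wrist view shows the deck with green (334,287), knob (360,288) and red (391,288), the cap's left edge (547,243)–(531,361), and the orange rib at (475,313).

Run:
```python
from h import *
import pickle
o,im=pickle.load(open("pics/w1.pkl","rb"))
H=cv2.cvtColor(im,cv2.COLOR_RGB2HSV);h,s,v=[H[...,k].astype(int) for k in range(3)]
ys,xs=np.mgrid[:384,:512];rg=(xs>200)&(xs<360)&(ys>140)&(ys<245)
D={}
for nm,m,z in(("red",((h<6)|(h>170))&(s>130)&(v>80),.065),("green",(h>45)&(h<85)&(s>110)&(v>50),.065),("orange",(h>4)&(h<20)&(s>140)&(v>170),.11)):
    for c in blobs(m&rg,15):
        mr=cv2.minAreaRect(c);P=[wz(o,p,z)[:2] for p in cv2.boxPoints(mr)]
        M=cv2.moments(c);ct=(M["m10"]/M["m00"],M["m01"]/M["m00"]);print(nm,np.round(ct,1),cv2.contourArea(c),wz(o,ct,z).round(4),[np.round(x,1) for x in mr],np.round(P,4).tolist())
for nm,p,z in(("knobtop",(362,286),.108),("capA",(547,243),.08),("capB",(531,361),.08),("capC",(437,239),.08),("deckfrontR",(306,224),.064)):
    print(nm,wz(o,(p[0]/1.5,p[1]/1.5),z).round(4))
```

```text
red [259.6 192.2] 56.0 [ 0.5221 -0.0112  0.065 ] [array([259.5, 192. ]), array([8., 9.]), np.float64(90.0)] [[0.5172, -0.0165], [0.5171, -0.0064], [0.5265, -0.0063], [0.5266, -0.0164]]
green [222.5 191.1] 34.0 [ 0.5209 -0.053   0.065 ] [array([222.5, 191. ]), array([6., 7.]), np.float64(90.0)] [[0.5173, -0.0569], [0.5173, -0.049], [0.5243, -0.0492], [0.5243, -0.0571]]
orange [316.5 210.8] 756.0 [0.5279 0.045  0.11  ] [array([316.5, 210.8]), array([19.6, 43. ]), np.float64(5.0)] [[0.5503, 0.0345], [0.5049, 0.0355], [0.5065, 0.0554], [0.5526, 0.0554]]
knobtop [ 0.5078 -0.0299  0.108 ]
capA [0.4828 0.1033 0.08  ]
capB [0.5771 0.1011 0.08  ]
capC [0.4816 0.0214 0.08  ]
deckfrontR [ 0.4734 -0.0727  0.064 ]
```

>>> step_arm([
  [0.017, -0.055, -0.03, 0, 0, -0.007],
  [0.033, -0.11, -0.07, 0, 0, -0.007],
  [0.033, -0.11, -0.13, 0, 0, -0.007],
  [0.033, -0.11, -0.19, 0, 0, -0.007],
  [0.033, -0.11, -0.24, 0, 0, -0.007],
])

```text
clock: 2.23
tcp_pos: [0.5193, -0.0838, 0.1111]
orientation: [-0.032, -3.14, 0.0]
contact_force: [-0.0, 1.0, -0.3]
grip_width: -0.0001
gripper_force: 0.0
```

>>> step_arm([
  [0, 0, -0.015, 0, 0, 0],
  [0, 0.01, -0.015, 0, 0, 0],
  [0, 0.02, -0.015, 0, 0, 0],
])

```text
clock: 2.48
tcp_pos: [0.5205, -0.0711, 0.1049]
orientation: [0.031, 3.141, -0.0]
contact_force: [1.2, -0.2, -0.3]
grip_width: -0.0
gripper_force: 0.0
```

>>> step_arm([
  [0, 0.007, 0, 0, 0, 0],
  [0, 0.013, 0, 0, 0, 0],
  [0, 0.02, 0, 0, 0, 0],
])

```text
clock: 2.73
tcp_pos: [0.5214, -0.0585, 0.1059]
orientation: [0.028, 3.138, 0.001]
contact_force: [0.4, 1.0, 0.6]
grip_width: 0.0
gripper_force: 0.0
```

>>> step_arm([
  [0, 0.006, 0, 0, 0, 0],
  [0, 0.012, 0, 0, 0, 0],
  [0, 0.015, 0, 0, 0, 0],
])

```text
clock: 2.98
tcp_pos: [0.5204, -0.0496, 0.1047]
orientation: [0.028, 3.141, 0.001]
contact_force: [0.3, -0.3, 0.5]
grip_width: -0.0003
gripper_force: 0.0
```

>>> step_arm([
  [0, 0.003, 0, 0, 0, 0],
  [0, 0.006, 0, 0, 0, 0],
  [0, 0.006, 0, 0, 0, 0],
])

```text
clock: 3.23
tcp_pos: [0.5203, -0.0466, 0.1043]
orientation: [-0.029, -3.141, 0.0]
contact_force: [-0.1, -0.3, 0.6]
grip_width: 0.0002
gripper_force: 0.3
```

Run:
```python
from h import *
import pickle
o,im=wrist();pickle.dump((o,im),open("pics/w2.pkl","wb"));print(o["contact_force"],o["moment"],o["tcp_pos"])
cv2.imwrite("pics/w2.png",cv2.resize(im[120:300,170:400,::-1],None,fx=3,fy=3,interpolation=cv2.INTER_CUBIC))
```

```text
[-0.05768861 -0.27308561  0.62554404] [-0.14015393  0.0363069  -0.05713714] [ 0.52025939 -0.04659007  0.1043165 ]
```

View pics/w2.png

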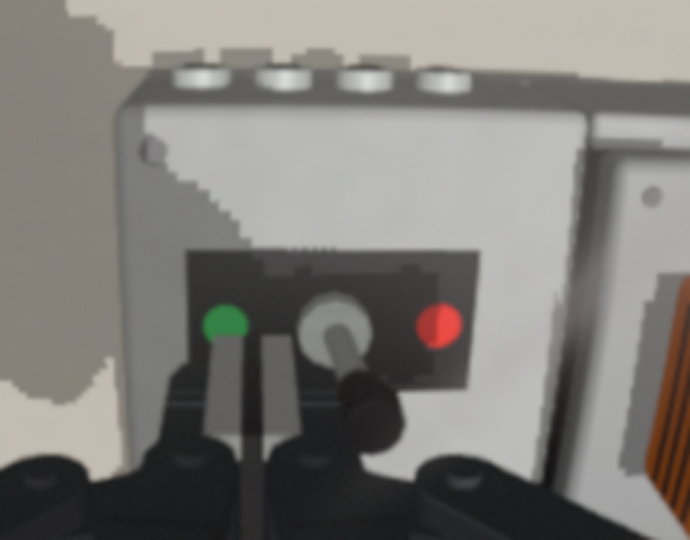

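The fingers are just at the knob's right side, with the stick base at (335,330) and the knob at (372,415) of the crop. I'll keep pushing left by feel.

>>> step_arm([
  [0, 0.005, 0, 0, 0, 0],
  [0, 0.008, 0, 0, 0, 0],
  [0, 0.008, 0, 0, 0, 0],
])

```text
clock: 3.53
tcp_pos: [0.5203, -0.0417, 0.1043]
orientation: [0.029, 3.141, -0.0]
contact_force: [-0.3, -1.4, 1.0]
grip_width: 0.0003
gripper_force: 0.7
```

>>> step_arm([
  [0, 0.003, 0, 0, 0, 0],
  [0, 0.006, 0, 0, 0, 0],
  [0, 0.006, 0, 0, 0, 0],
])

```text
clock: 3.78
tcp_pos: [0.5203, -0.0382, 0.1042]
orientation: [0.029, 3.141, -0.0]
contact_force: [0.8, -3.3, -0.2]
grip_width: -0.0001
gripper_force: 1.1
```

Run:
```python
from h import *
o,im=wrist();print(o["contact_force"],o["moment"],o["tcp_pos"])
cv2.imwrite("pics/w3.png",cv2.resize(im[120:300,170:400,::-1],None,fx=2,fy=2,interpolation=cv2.INTER_CUBIC))
```

```text
[ 0.75374699 -3.33760338 -0.21135622] [-0.44587817 -0.21985598 -0.00742481] [ 0.52029921 -0.03818755  0.10423171]
```

View pics/w3.png

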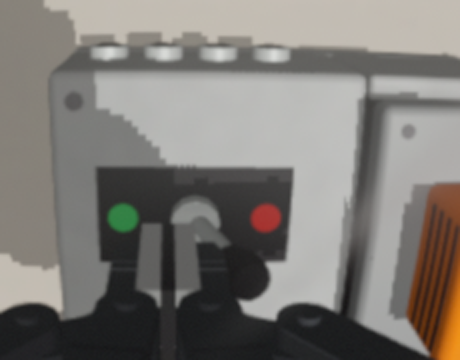

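The knob now leans toward the red dot, at (245,272) of the crop. The stop is not far off.

>>> step_arm([
  [0, 0.003, 0, 0, 0, 0],
  [0, 0.005, 0, 0, 0, 0],
  [0, 0.005, 0, 0, 0, 0],
])

```text
clock: 4.08
tcp_pos: [0.5201, -0.0352, 0.1042]
orientation: [-0.029, -3.141, 0.0]
contact_force: [-0.2, -2.4, -0.5]
grip_width: 0.0001
gripper_force: 1.2
```

>>> step_arm([
  [0, 0.003, 0, 0, 0, 0],
  [0, 0.003, 0, 0, 0, 0],
])

```text
clock: 4.25
tcp_pos: [0.5201, -0.0334, 0.1042]
orientation: [-0.029, -3.141, 0.0]
contact_force: [-0.2, -2.1, -0.4]
grip_width: -0.0001
gripper_force: 1.4
```

>>> step_arm([
  [0, 0.003, 0, 0, 0, 0],
  [0, 0.003, 0, 0, 0, 0],
])

```text
clock: 4.42
tcp_pos: [0.5201, -0.0324, 0.1043]
orientation: [-0.03, -3.141, 0.001]
contact_force: [0.1, -5.4, -0.7]
grip_width: -0.0
gripper_force: 2.0
```

>>> step_arm([
  [0, 0.003, 0, 0, 0, 0],
  [0, 0.003, 0, 0, 0, 0],
])

```text
clock: 4.58
tcp_pos: [0.52, -0.0321, 0.1043]
orientation: [0.032, 3.141, -0.004]
contact_force: [-0.4, -7.9, 0.2]
grip_width: -0.0001
gripper_force: 3.7
```

>>> step_arm([
  [0, 0.002, 0, 0, 0, 0],
  [0, 0.002, 0, 0, 0, 0],
])

```text
clock: 4.75
tcp_pos: [0.52, -0.0319, 0.1043]
orientation: [0.033, 3.141, -0.005]
contact_force: [0.6, -11.4, -1.8]
grip_width: 0.0002
gripper_force: 4.8
```

>>> step_arm([
  [0, -0.003, 0, 0, 0, 0],
  [0, -0.003, 0, 0, 0, 0],
  [0, -0.003, 0, 0, 0, 0],
  [0, -0.003, 0, 0, 0, 0],
  [0, -0.003, 0, 0, 0, 0],
])

```text
clock: 5.17
tcp_pos: [0.52, -0.0322, 0.1043]
orientation: [-0.031, -3.141, 0.003]
contact_force: [-0.0, -7.0, -0.8]
grip_width: -0.0002
gripper_force: 3.2
```

>>> step_arm([
  [0, 0, 0, 0, 0, 0],
  [0, 0, 0, 0, 0, 0],
  [0, 0, 0, 0, 0, 0],
  [0, 0, 0, 0, 0, 0],
  [0, 0, 0, 0, 0, 0],
])

```text
clock: 5.58
tcp_pos: [0.52, -0.0322, 0.1043]
orientation: [-0.031, -3.141, 0.003]
contact_force: [0.4, -7.7, -1.0]
grip_width: -0.0001
gripper_force: 3.2
```

>>> step_arm([
  [0, -0.01, 0, 0, 0, 0],
  [0, -0.02, 0, 0, 0, 0],
  [0, -0.035, 0, 0, 0, 0],
  [0, -0.05, 0, 0, 0, 0],
  [0, -0.07, 0, 0, 0, 0],
])

```text
clock: 6.0
tcp_pos: [0.5203, -0.0725, 0.1043]
orientation: [-0.027, -3.141, -0.001]
contact_force: [0.2, 0.5, -1.0]
grip_width: -0.0002
gripper_force: 0.0
```

>>> step_arm([
  [0, 0, 0.03, 0, 0, 0],
  [0, 0, 0.08, 0, 0, 0],
  [0, 0, 0.14, 0, 0, 0],
  [0, 0, 0.2, 0, 0, 0],
  [0, 0.05, 0.22, 0, 0, 0],
])

```text
clock: 6.42
tcp_pos: [0.5223, -0.0495, 0.2416]
orientation: [0.045, 3.134, -0.003]
contact_force: [1.9, -1.0, 0.1]
grip_width: 0.0001
gripper_force: 0.0
```

Run:
```python
from h import *
o=r.get_obs();print(o["joints"].round(3),o["tcp_pos"])
im=eyes.grab_frame("scene");cv2.imwrite("pics/s2.png",cv2.resize(im[:300,:400,::-1],None,fx=2,fy=2,interpolation=cv2.INTER_CUBIC))
yaw=np.radians(-1.3);Rz=R.from_euler("z",yaw).as_matrix();O=np.array([.556,.0005,0])
th=np.radians(40)
for off in(-.014,.014):
    for yC in(.110,.089,.081):
        C=np.array([-.028+off,yC,.031])  # inner upper corner of tip, readout
        d=np.array([0,-np.sin(th),-np.cos(th)]);n=np.array([0,-np.cos(th),np.sin(th)])
        T=C-.011*n-.014*d
        print(off,yC,(O+Rz@T).round(4))
```

```text
[-0.401  0.238  0.444  1.946 -0.121  0.975  1.641] [ 0.52225504 -0.04952202  0.24158494]
-0.014 0.11 [0.5169 0.1288 0.0347]
-0.014 0.089 [0.5164 0.1079 0.0347]
-0.014 0.081 [0.5162 0.0999 0.0347]
0.014 0.11 [0.5449 0.1282 0.0347]
0.014 0.089 [0.5444 0.1072 0.0347]
0.014 0.081 [0.5442 0.0992 0.0347]
```

View pics/s2.png

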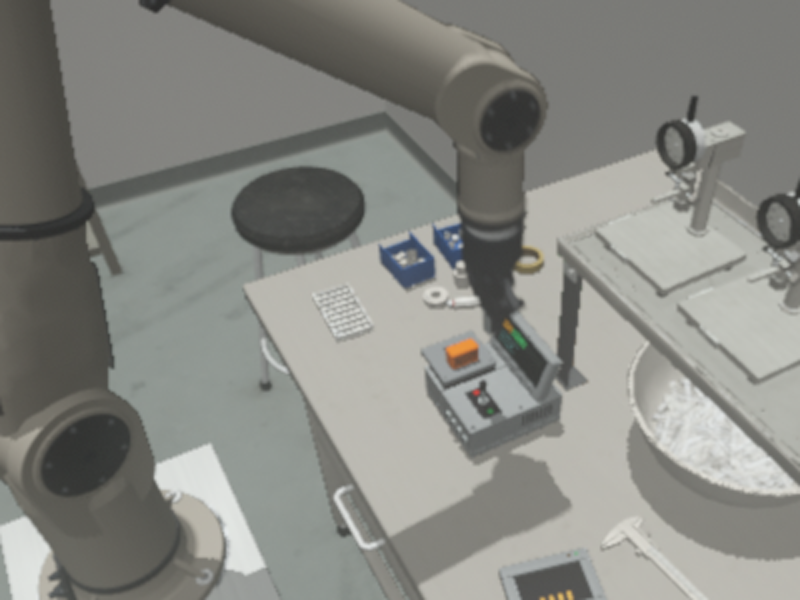

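The toggle is back upright at (483,392), and the pack is untouched. Next I'll swing to the readout's left, spin −90° and tilt.

>>> step_arm([
  [0, 0.05, 0, 0, 0, -0.035],
  [0, 0.1, 0, 0, 0, -0.07],
  [0, 0.15, 0, 0, 0, -0.105],
  [0, 0.2, 0, 0, 0, -0.14],
  [0, 0.25, 0, 0, 0, -0.175],
])

```text
clock: 6.88
tcp_pos: [0.5199, 0.1083, 0.236]
orientation: [-0.889, -3.012, -0.0]
contact_force: [1.2, -0.9, -0.5]
grip_width: 0.0
gripper_force: 0.0
```

>>> step_arm([
  [0, 0.04, 0, 0, 0, -0.035],
  [0, 0.08, 0, 0, 0, -0.07],
  [0, 0.12, 0, 0, 0, -0.105],
  [0, 0.16, 0, 0, 0, -0.14],
  [0, 0.17, 0, 0, 0, -0.175],
])

```text
clock: 7.3
tcp_pos: [0.5196, 0.2139, 0.2357]
orientation: [-1.666, -2.662, -0.002]
contact_force: [0.2, -0.3, 0.0]
grip_width: -0.0001
gripper_force: 0.0
```

>>> step_arm([
  [0, 0, 0, 0, 0, -0.035],
  [0, 0, 0, 0, 0, -0.07],
  [0, 0, 0, 0, 0, -0.105],
  [0, 0, 0, 0, 0, -0.14],
  [0, 0, 0, 0, 0, -0.15],
])

```text
clock: 7.72
tcp_pos: [0.5202, 0.209, 0.2358]
orientation: [-2.248, -2.194, 0.001]
contact_force: [0.0, 0.1, -1.6]
grip_width: 0.0001
gripper_force: 0.0
```

>>> step_arm([
  [0, 0, 0, -0.037, 0.001, 0],
  [0, 0, 0, -0.074, 0.002, 0],
  [0, 0, 0, -0.111, 0.003, 0],
  [0, 0, 0, -0.148, 0.004, 0],
  [0, 0, 0, -0.185, 0.004, 0],
])

```text
clock: 8.13
tcp_pos: [0.5207, 0.2098, 0.2367]
orientation: [1.908, 1.873, -0.576]
contact_force: [-0.4, -0.4, -0.1]
grip_width: -0.0001
gripper_force: 0.0
```

>>> step_arm([
  [0, 0, 0, -0.037, 0.001, 0],
  [0, 0, 0, -0.037, 0.001, 0],
])

```text
clock: 8.3
tcp_pos: [0.5185, 0.214, 0.232]
orientation: [1.824, 1.809, -0.679]
contact_force: [-1.0, 2.3, -1.3]
grip_width: 0.0001
gripper_force: 0.0
```

Run:
```python
from h import *
o=r.get_obs();print(o["joints"].round(3),o["tcp_pos"],o["contact_force"]);print(R.from_rotvec(o["orientation"]).as_matrix().round(3))
```

```text
[-1.251  0.658  0.723  1.686  0.164  1.348 -0.629] [0.51854668 0.21403174 0.23195779] [-1.03375524  2.31683093 -1.25087441]
[[ 0.003  1.    -0.013]
 [ 0.762 -0.011 -0.648]
 [-0.648 -0.008 -0.762]]
```

>>> step_arm([
  [-0.003, -0.015, -0.06, 0, 0, 0],
  [-0.005, -0.03, -0.12, 0, 0, 0],
  [-0.005, -0.045, -0.18, 0, 0, 0],
  [-0.005, -0.058, -0.22, 0, 0, 0],
  [-0.005, -0.058, -0.243, 0, 0, 0],
])

```text
clock: 8.72
tcp_pos: [0.5159, 0.171, 0.0886]
orientation: [1.842, 1.802, -0.675]
contact_force: [-0.7, -0.0, 0.6]
grip_width: 0.0001
gripper_force: 0.0
```

>>> step_arm([
  [0, -0.02, -0.025, 0, 0, 0],
  [0, -0.04, -0.05, 0, 0, 0],
  [0, -0.06, -0.075, 0, 0, 0],
  [0, -0.077, -0.092, 0, 0, 0],
  [0, -0.077, -0.092, 0, 0, 0],
])

```text
clock: 9.13
tcp_pos: [0.5166, 0.1256, 0.035]
orientation: [1.841, 1.801, -0.674]
contact_force: [-0.6, -0.5, 0.2]
grip_width: 0.0001
gripper_force: 0.0
```

Run:
```python
from h import *
o,im=wrist();print(o["tcp_pos"],o["contact_force"],R.from_rotvec(o["orientation"]).as_matrix()[:,2].round(3))
s=eyes.grab_frame("scene")
cv2.imwrite("pics/s3.png",np.hstack([cv2.resize(im[...,::-1],(400,300)),cv2.resize(s[90:240,180:380,::-1],(400,300),interpolation=cv2.INTER_CUBIC)]))
```

```text
[0.51659269 0.125553   0.03496354] [-0.61185229 -0.49162207  0.15167105] [-0.018 -0.642 -0.766]
```

View pics/s3.png

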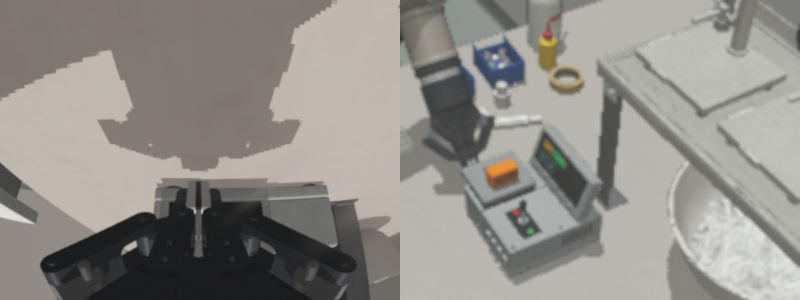

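The scene half shows the tilted fingers at the lip on the readout's left, with everything else in place. I'm probing inwards now.

>>> step_arm([
  [0, -0.008, 0, 0, 0, 0],
  [0, -0.016, 0, 0, 0, 0],
  [0, -0.022, 0, 0, 0, 0],
  [0, -0.025, 0, 0, 0, 0],
])

```text
clock: 9.57
tcp_pos: [0.5174, 0.113, 0.0359]
orientation: [1.838, 1.803, -0.67]
contact_force: [0.4, 1.1, -0.4]
grip_width: 0.0002
gripper_force: 0.0
```

>>> step_arm([
  [0, -0.003, 0, 0, 0, 0],
  [0, -0.005, 0, 0, 0, 0],
  [0, -0.005, 0, 0, 0, 0],
])

```text
clock: 9.82
tcp_pos: [0.5172, 0.1103, 0.0354]
orientation: [1.837, 1.803, -0.671]
contact_force: [0.3, -0.6, -1.1]
grip_width: -0.0001
gripper_force: 0.0
```

>>> step_arm([
  [0, -0.003, 0, 0, 0, 0],
  [0, -0.005, 0, 0, 0, 0],
  [0, -0.005, 0, 0, 0, 0],
])

```text
clock: 10.07
tcp_pos: [0.5173, 0.1081, 0.0352]
orientation: [1.837, 1.804, -0.669]
contact_force: [-0.3, 2.4, 0.6]
grip_width: 0.0001
gripper_force: 1.0
```

>>> step_arm([
  [0, -0.003, 0, 0, 0, 0],
  [0, -0.004, 0, 0, 0, 0],
  [0, -0.004, 0, 0, 0, 0],
])

```text
clock: 10.32
tcp_pos: [0.5173, 0.1057, 0.0352]
orientation: [1.837, 1.804, -0.669]
contact_force: [-1.8, 3.6, 1.6]
grip_width: -0.0
gripper_force: 2.0
```

>>> step_arm([
  [0, -0.003, 0, 0, 0, 0],
  [0, -0.004, 0, 0, 0, 0],
  [0, -0.004, 0, 0, 0, 0],
])

```text
clock: 10.57
tcp_pos: [0.5173, 0.1031, 0.0352]
orientation: [1.837, 1.804, -0.67]
contact_force: [-1.1, 5.0, 0.7]
grip_width: -0.0004
gripper_force: 2.3
```

>>> step_arm([
  [0, -0.002, 0, 0, 0, 0],
  [0, -0.003, 0, 0, 0, 0],
  [0, -0.003, 0, 0, 0, 0],
])

```text
clock: 10.82
tcp_pos: [0.5172, 0.1009, 0.0352]
orientation: [1.837, 1.803, -0.67]
contact_force: [-1.4, 4.5, 0.3]
grip_width: -0.0002
gripper_force: 2.2
```

```bash
cat > rib.py <<'E'
from h import *
im=eyes.grab_frame("scene");print(r.get_obs()["contact_force"])
H=cv2.cvtColor(im,cv2.COLOR_RGB2HSV);h_,s,v=[H[...,k].astype(int) for k in range(3)]
m=(h_>5)&(h_<20)&(s>140)&(v>90);m[:,:200]=0;m[:,300:]=0;m[:140]=0;m[240:]=0
for c in blobs(m,10):print(c.reshape(-1,2).mean(0),cv2.contourArea(c),cv2.minAreaRect(c))
E
python3 rib.py
```

```text
[-1.03482897  5.06825411 -0.03334216]
[229.56410256 172.71794872] 74.5 ((229.72702026367188, 172.0621337890625), (8.454967498779297, 15.365985870361328), 53.97262954711914)
```

>>> step_arm([
  [0, -0.001, 0, 0, 0, 0],
  [0, -0.002, 0, 0, 0, 0],
  [0, -0.002, 0, 0, 0, 0],
])

```text
clock: 11.12
tcp_pos: [0.5172, 0.1003, 0.0352]
orientation: [1.837, 1.804, -0.67]
contact_force: [-1.4, 6.3, 1.1]
grip_width: 0.0
gripper_force: 2.9
```

```bash
python3 rib.py
```

```text
[-1.84373563  5.65271461  0.67666289]
[229.51282051 172.8974359 ] 75.5 ((229.6378173828125, 172.1269989013672), (8.454967498779297, 15.586549758911133), 53.97262954711914)
```

Run:
```python
from h import *
a=np.load("pics/scene0.npy");b=eyes.grab_frame("scene");np.save("pics/scene1.npy",b)
i=eyes.camera_info("scene");E=np.linalg.inv(i["extrinsics"])
def pj(P):
    c=i["mtx"]@(E@np.r_[P,1])[:3];return c[:2]/c[2]
print("expect 10mm:",pj([.529,.046,.12])-pj([.529,.046,.11]))
def sh(x0,x1,y0,y1,k=3):
    A=cv2.resize(a[y0:y1,x0:x1],None,fx=4,fy=4,interpolation=2);B=cv2.resize(b[y0-8:y1+8,x0-8:x1+8],None,fx=4,fy=4,interpolation=2)
    m=cv2.matchTemplate(B,A,cv2.TM_CCOEFF_NORMED);_,v,_,l=cv2.minMaxLoc(m);return (np.array(l)/4-8),v
print("rib",pj([.529,.046,.11]),sh(221,241,168,182)); print("toggle",sh(232,256,188,210)); print("cap right",sh(228,252,176,192))
```

```text
expect 10mm: [-0.07372169 -2.38024605]
rib [231.5061442  174.29117199] (array([ 0., -2.]), 0.9388681650161743)
toggle (array([0., 0.]), 0.9929350018501282)
cap right (array([-0.25, -0.75]), 0.8369155526161194)
```

The rib moved up 2.0 px against 2.4 expected, so the pack has sprung up. I'm withdrawing, then re-orienting over the rib.

>>> step_arm([
  [0, 0.016, 0, 0, 0, 0],
  [0, 0.032, 0, 0, 0, 0],
  [0, 0.05, 0, 0, 0, 0],
  [0, 0.08, 0.04, 0, 0, 0],
  [0, 0.12, 0.09, 0, 0, 0],
])

```text
clock: 11.63
tcp_pos: [0.5156, 0.1703, 0.0888]
orientation: [1.836, 1.801, -0.679]
contact_force: [1.0, 0.2, 0.2]
grip_width: -0.0002
gripper_force: 0.0
```

>>> step_arm([
  [0, 0, 0.06, 0.037, -0.001, 0],
  [0, 0, 0.12, 0.074, -0.002, 0],
  [0, 0, 0.18, 0.111, -0.003, 0],
  [0, 0, 0.23, 0.148, -0.004, 0],
  [0, 0, 0.26, 0.185, -0.004, 0],
])

```text
clock: 12.05
tcp_pos: [0.5188, 0.1721, 0.2499]
orientation: [2.184, 2.144, -0.114]
contact_force: [0.6, -0.4, 0.1]
grip_width: 0.0001
gripper_force: 0.0
```

>>> step_arm([
  [0, 0, 0, 0.037, -0.001, 0],
  [0, 0, 0, 0.037, -0.001, 0],
], jaw=0.4)

```text
clock: 12.22
tcp_pos: [0.5187, 0.1663, 0.2483]
orientation: [-2.251, -2.189, -0.012]
contact_force: [-0.6, -1.1, 0.8]
grip_width: 0.0233
gripper_force: 0.0
```

>>> step_arm([
  [0.004, -0.02, 0, 0, 0, 0.035],
  [0.008, -0.04, 0, 0, 0, 0.07],
  [0.012, -0.06, 0, 0, 0, 0.105],
  [0.016, -0.08, 0, 0, 0, 0.14],
  [0.02, -0.1, 0, 0, 0, 0.175],
])

```text
clock: 12.63
tcp_pos: [0.5286, 0.1118, 0.2443]
orientation: [-1.55, -2.731, 0.007]
contact_force: [0.2, -0.4, 0.0]
grip_width: 0.051
gripper_force: 0.0
```

>>> step_arm([
  [0, -0.02, 0, 0, 0, 0.035],
  [0, -0.04, 0, 0, 0, 0.07],
  [0, -0.06, 0, 0, 0, 0.105],
  [0, -0.08, 0, 0, 0, 0.14],
  [0, -0.1, 0, 0, 0, 0.175],
])

```text
clock: 13.05
tcp_pos: [0.5286, 0.0518, 0.2442]
orientation: [-0.75, -3.048, 0.006]
contact_force: [-0.3, 0.1, 0.1]
grip_width: 0.0514
gripper_force: 0.0
```

>>> step_arm([
  [0, 0, 0, 0, 0, 0.035],
  [0, 0, 0, 0, 0, 0.07],
  [0, 0, 0, 0, 0, 0.105],
  [0, 0, 0, 0, 0, 0.14],
  [0, 0, 0, 0, 0, 0.15],
])

```text
clock: 13.47
tcp_pos: [0.5287, 0.0523, 0.2442]
orientation: [-0.018, -3.138, 0.005]
contact_force: [0.5, -0.1, 0.4]
grip_width: 0.0515
gripper_force: 0.0
```

Run:
```python
from h import *
import pickle
o,im=wrist();pickle.dump((o,im),open("pics/w4.pkl","wb"))
M=R.from_rotvec(o["orientation"]).as_matrix();print(o["clock"],o["tcp_pos"],o["grip_width"]);print(M.round(3))
H=cv2.cvtColor(im,cv2.COLOR_RGB2HSV);h,s,v=[H[...,k].astype(int) for k in range(3)]
for nm,m,z in(("red",((h<6)|(h>170))&(s>130)&(v>80),.065),("green",(h>45)&(h<85)&(s>110)&(v>50),.065),("orange",(h>4)&(h<20)&(s>140)&(v>170),.12)):
    for c in blobs(m,15):
        mr=cv2.minAreaRect(c);ct=mr[0];print(nm,np.round(ct,1),cv2.contourArea(c),wz(o,ct,z).round(4),np.round([wz(o,p,z)[:2] for p in cv2.boxPoints(mr)],4).tolist() if nm=="orange" else "")
print(wpx(o,[.529,.046,.12]))
cv2.imwrite("pics/w4.png",cv2.resize(im[100:320,120:420,::-1],None,fx=2.5,fy=2.5,interpolation=cv2.INTER_CUBIC))
```

```text
13.4667 [0.52865404 0.05231481 0.24420707] 0.05151696160097819
[[-1.     0.011 -0.003]
 [ 0.011  1.    -0.003]
 [ 0.003 -0.003 -1.   ]]
red [490.2 373.1] 40.0 [0.9873 0.5951 0.065 ] 
red [198. 170.] 51.5 [ 0.5203 -0.0066  0.065 ] 
green [219.5 267.5] 296.0 [0.6393 0.0106 0.065 ] 
green [158.5 170. ] 42.0 [ 0.5193 -0.0513  0.065 ] 
orange [251. 208.] 197.0 [0.5444 0.0505 0.12  ] [[0.5386, 0.0398], [0.5388, 0.0613], [0.5503, 0.0613], [0.5501, 0.0395]]
orange [251.5 172. ] 291.5 [0.5113 0.0514 0.12  ] [[0.5049, 0.0406], [0.5052, 0.0623], [0.5177, 0.0622], [0.5174, 0.0403]]
[245.70956322 191.62380457]
```

View pics/w4.png

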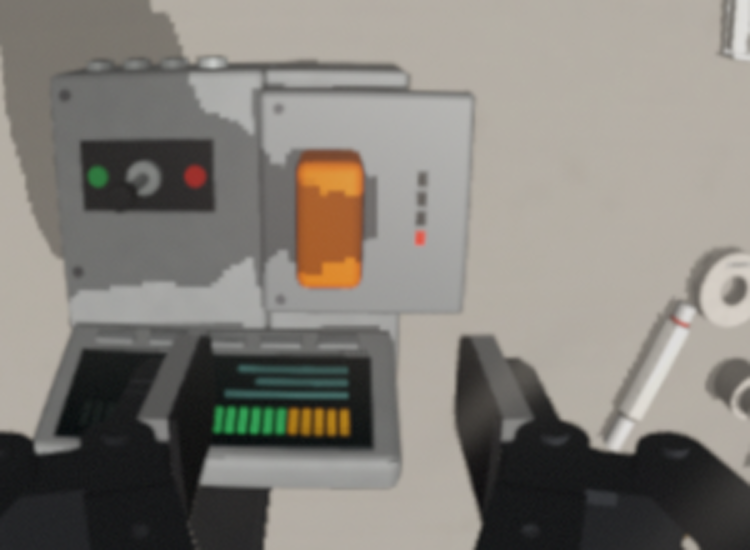

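The view from above shows the rib at crop (330,220), just left of the finger midline (334), toggle upright, and the pack raised. I'm descending and gripping.

>>> step_arm([
  [0, -0.003, -0.06, 0, 0, -0.002],
  [0, -0.003, -0.12, 0, 0, -0.002],
  [0, -0.003, -0.17, 0, 0, -0.002],
  [0, -0.003, -0.21, 0, 0, -0.002],
  [0, -0.003, -0.223, 0, 0, -0.002],
])

```text
clock: 13.93
tcp_pos: [0.5262, 0.0502, 0.1073]
orientation: [-0.038, -3.133, 0.005]
contact_force: [-0.1, 1.2, -0.3]
grip_width: 0.0512
gripper_force: 0.0
```

>>> step_arm([
  [0, 0, 0, 0, 0, 0],
  [0, 0, 0, 0, 0, 0],
  [0, 0, 0, 0, 0, 0],
  [0, 0, 0, 0, 0, 0],
  [0, 0, 0, 0, 0, 0],
], jaw=1, squeeze=40)

```text
clock: 14.35
tcp_pos: [0.5298, 0.05, 0.1125]
orientation: [0.039, 3.14, 0.001]
contact_force: [0.1, -0.5, -1.8]
grip_width: 0.0234
gripper_force: 41.8
```

>>> step_arm([
  [0, 0, 0, 0, 0, 0],
  [0, 0, 0, 0, 0, 0],
  [0, 0, 0, 0, 0, 0],
])

```text
clock: 14.6
tcp_pos: [0.5299, 0.05, 0.1123]
orientation: [0.039, 3.14, 0.001]
contact_force: [0.0, -0.8, 2.5]
grip_width: 0.023
gripper_force: 42.5
```

>>> step_arm([
  [0, 0, 0.01, 0, 0, 0],
  [0, 0, 0.03, 0, 0, 0],
  [0, 0, 0.06, 0, 0, 0],
  [0, 0, 0.1, 0, 0, 0],
  [0, 0, 0.15, 0, 0, 0],
])

```text
clock: 15.02
tcp_pos: [0.5276, 0.0496, 0.2013]
orientation: [-0.039, -3.137, 0.002]
contact_force: [0.8, 0.4, -1.7]
grip_width: 0.0232
gripper_force: 41.7
```

>>> step_arm([
  [0, 0, 0.05, 0, 0, 0],
  [0, -0.01, 0.09, 0, 0, 0],
  [0, -0.04, 0.1, 0, 0, 0],
  [0, -0.09, 0.1, 0, 0, 0],
  [0, -0.15, 0.1, 0, 0, 0],
])

```text
clock: 15.43
tcp_pos: [0.5294, -0.0389, 0.2625]
orientation: [0.032, 3.14, 0.002]
contact_force: [0.6, 0.4, -3.7]
grip_width: 0.0229
gripper_force: 41.8
```

>>> step_arm([
  [0.002, -0.06, 0, 0, 0, -0.015],
  [0.004, -0.12, 0, 0, 0, -0.03],
  [0.006, -0.18, 0, 0, 0, -0.045],
  [0.008, -0.24, 0, 0, 0, -0.06],
  [0.01, -0.3, 0, 0, 0, -0.075],
])

```text
clock: 15.85
tcp_pos: [0.5346, -0.2216, 0.2617]
orientation: [-0.411, -3.114, -0.001]
contact_force: [-0.3, 0.5, -1.9]
grip_width: 0.0231
gripper_force: 41.8
```

>>> step_arm([
  [0, -0.06, 0, 0, 0, 0],
  [0, -0.12, 0, 0, 0, 0],
  [0, -0.17, 0, 0, 0, 0],
  [0, -0.198, 0, 0, 0, 0],
  [0, -0.198, 0, 0, 0, 0],
])

```text
clock: 16.27
tcp_pos: [0.533, -0.3441, 0.2617]
orientation: [-0.418, -3.113, 0.005]
contact_force: [-0.3, -0.3, -1.7]
grip_width: 0.0234
gripper_force: 41.8
```

```bash
cat > ch.py <<'E'
from h import *
import pickle,sys
o,im=wrist();pickle.dump((o,im),open("pics/w%s.pkl"%sys.argv[1],"wb"))
M=R.from_rotvec(o["orientation"]).as_matrix();print(o["clock"],o["tcp_pos"],o["grip_width"],o["gripper_force"],o["contact_force"],np.degrees(np.arctan2(-M[1,0],-M[0,0])));print(M[:,2].round(3))
print("charger at",wpx(o,[.4595,-.319,.012]))
E
python3 ch.py 5
python3 - <<'E'
import pickle,cv2
o,im=pickle.load(open("pics/w5.pkl","rb"))
cv2.imwrite("pics/w5.png",cv2.resize(im[...,::-1],None,fx=1.5,fy=1.5,interpolation=cv2.INTER_CUBIC))
E
```

```text
16.2667 [ 0.53295781 -0.34414784  0.26174516] 0.02337729216883613 41.80657625198364 [-0.25329529 -0.27364146 -1.6508222 ] -15.29263591981233
[-0.001 -0.003 -1.   ]
charger at [257.54080921 103.54646431]
```

View pics/w5.png

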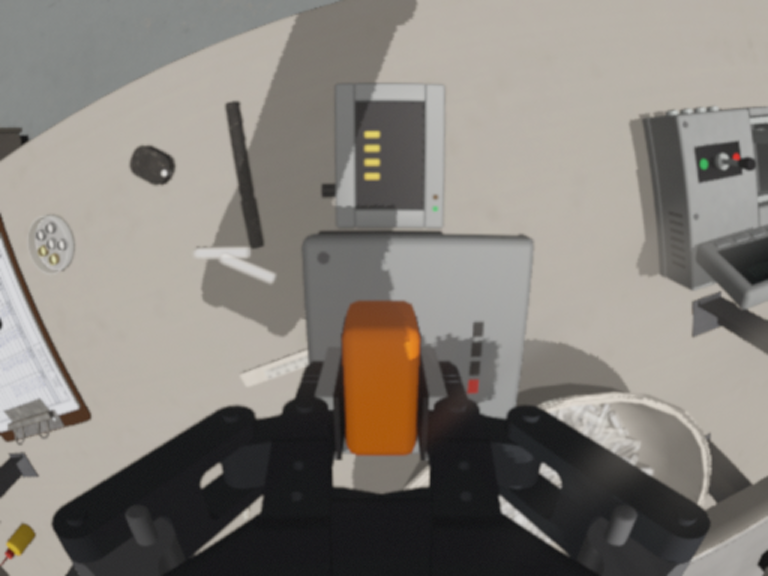

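The pack is held squarely by the rib. The charger's well is at (357–424, 101–208) and its outline at (336–445, 84–228), square with the tool.

Run:
```python
from h import *
import pickle
o,im=pickle.load(open("pics/w5.pkl","rb"))
# hand-read outer corners (picture px, /1.5), rim z=.014; well rim corners
for nm,C,z in(("outer",[(336,84),(445,84),(442,227),(335,226)],.014),("well",[(357,101),(424,101),(424,209),(357,206)],.013)):
    P=np.array([wz(o,(x/1.5,y/1.5),z)[:2] for x,y in C]);c=P.mean(0)
    print(nm,c.round(4),[round(float(np.linalg.norm(P[k]-P[k-1])),4) for k in range(4)],[round(float(np.degrees(np.arctan2(*(P[k]-P[k-1])[::-1]))),1) for k in range(4)])
g=im.astype(int);v=g.max(2);m=((v<80)|((g[...,0]-g[...,2]>60)));q=np.zeros_like(m);q[62:145,232:290]=1
m=cv2.morphologyEx((m&q).astype(np.uint8),cv2.MORPH_OPEN,np.ones((3,3),np.uint8))
for c in blobs(m,300):
    b=cv2.boxPoints(cv2.minAreaRect(c));P=np.array([wz(o,p,.012)[:2] for p in b])
    print("mask",b.round(1).tolist(),P.mean(0).round(4),[round(float(np.linalg.norm(P[k]-P[k-1])),4) for k in range(4)],[round(float(np.degrees(np.arctan2(*(P[k]-P[k-1])[::-1]))),1) for k in range(4)])
# rib in hand: yaw and centre, rib top z about tcp+.007
ztop=o["tcp_pos"][2]+.008
C=[(345,305),(418,305),(415,452),(344,452)]
P=np.array([wz(o,(x/1.5,y/1.5),ztop)[:2] for x,y in C]);print("rib",P.mean(0).round(4),P.round(4).tolist(),o["tcp_pos"][:2])
# cap near edge corners top z = ztop-.03
P=np.array([wz(o,(x/1.5,y/1.5),ztop-.03)[:2] for x,y in [(304,237),(532,237)]]);print("cap edge",P,np.linalg.norm(P[1]-P[0]),np.degrees(np.arctan2(*(P[1]-P[0])[::-1])))
```

```text
outer [ 0.4596 -0.3161] [0.1212, 0.0904, 0.1224, 0.0914] [163.8, 75.0, -15.8, -105.7]
well [ 0.4593 -0.3153] [0.0893, 0.0556, 0.092, 0.0568] [164.4, 75.0, -14.8, -107.7]
mask [[238.0, 119.0], [263.0, 119.0], [263.0, 139.0], [238.0, 139.0]] [ 0.4884 -0.3361] [0.0256, 0.0315, 0.0256, 0.0318] [164.2, 74.6, -15.0, -105.4]
rib [ 0.5263 -0.3413] [[0.4986, -0.3441], [0.5041, -0.3241], [0.5543, -0.337], [0.5482, -0.3598]] [ 0.53295781 -0.34414784]
cap edge [[ 0.48029214 -0.35609856]
 [ 0.50082631 -0.27879579]] 0.07998355865452206 75.1238889177984
```

>>> step_arm([
  [-0.04, 0.015, 0, 0, 0, 0],
  [-0.08, 0.03, 0, 0, 0, 0],
  [-0.12, 0.043, 0, 0, 0, 0],
  [-0.12, 0.043, -0.05, 0, 0, 0],
  [-0.12, 0.043, -0.1, 0, 0, 0],
])

```text
clock: 16.73
tcp_pos: [0.4636, -0.3118, 0.2029]
orientation: [0.405, 3.11, 0.002]
contact_force: [0.8, 0.1, -2.9]
grip_width: 0.0232
gripper_force: 41.8
```

>>> step_arm([
  [0, 0, -0.05, 0, 0, 0],
  [0, 0, -0.1, 0, 0, 0],
  [0, 0, -0.14, 0, 0, 0],
  [0, 0, -0.16, 0, 0, 0],
  [0, 0, -0.16, 0, 0, 0],
])

```text
clock: 17.15
tcp_pos: [0.4621, -0.3107, 0.1032]
orientation: [-0.404, -3.111, -0.004]
contact_force: [-1.3, 0.5, -2.4]
grip_width: 0.0232
gripper_force: 41.7
```

```bash
python3 ch.py 6
python3 - <<'E'
from h import *
import pickle
o,im=pickle.load(open("pics/w6.pkl","rb"))
# charger near rim edge / cap near edge as seen along the columns: gray profile
g=cv2.cvtColor(im,cv2.COLOR_RGB2GRAY)
for c in(235,250,265):print(c,g[90:200:2,c].tolist())
c=np.array([.4595,-.3175,.014]);u=np.array([.966,-.259,0]);w=np.array([.259,.966,0])
for a,b in((-.062,-.046),(-.062,.046)):print("outer near corner px",wpx(o,c+a*u+b*w))
t=eyes.grab_frame("top");np.save("pics/top1.npy",t)
E
```

```text
17.15 [ 0.4620564  -0.31071094  0.10317245] 0.02324598165369471 41.689833998680115 [-1.31804744  0.51246731 -2.44411555] -14.808270034373058
[-0.005  0.003 -1.   ]
charger at [241.11494198 203.02594144]
235 [125, 125, 125, 125, 125, 126, 125, 126, 125, 125, 126, 125, 125, 125, 125, 122, 95, 110, 120, 119, 118, 117, 116, 115, 114, 112, 101, 66, 56, 54, 55, 54, 49, 70, 88, 100, 108, 111, 112, 112, 112, 112, 111, 112, 112, 112, 112, 111, 112, 112, 111, 112, 112, 112, 111]
250 [126, 126, 126, 127, 128, 132, 143, 140, 154, 177, 176, 178, 180, 179, 179, 175, 133, 166, 186, 186, 184, 183, 181, 179, 177, 174, 153, 92, 73, 60, 58, 59, 53, 73, 89, 103, 109, 112, 113, 112, 112, 113, 113, 118, 120, 160, 165, 161, 156, 166, 167, 167, 167, 167, 166]
265 [181, 181, 182, 181, 182, 181, 181, 181, 181, 181, 181, 181, 181, 181, 181, 178, 138, 165, 189, 189, 187, 185, 184, 181, 179, 177, 159, 100, 72, 65, 64, 62, 61, 81, 114, 143, 158, 170, 171, 172, 171, 171, 171, 170, 170, 170, 169, 169, 169, 169, 169, 168, 168, 168, 167]
outer near corner px [180.59438281 123.3161512 ]
outer near corner px [305.30239183 122.99992012]
```

Run:
```python
from h import *
import pickle
o,im=pickle.load(open("pics/w6.pkl","rb"))
g=cv2.cvtColor(im,cv2.COLOR_RGB2GRAY)
for rw in(128,134):
    print(rw,"L",g[rw,165:200].tolist());print("R",g[rw,288:325].tolist())
c=np.array([.4595,-.3175,0]);u=np.array([.966,-.259,0]);w=np.array([.259,.966,0]);z=np.array([0,0,1.])
print("well near edge row",wpx(o,c-.046*u+.014*z))
for rw in(128,134):
    for b in(-.046,.046):
        P=min((c+a*u+b*w+.014*z for a in np.linspace(-.062,-.04,45)),key=lambda P:abs(wpx(o,P)[1]-rw));print(rw,b,wpx(o,P))
t=o["tcp_pos"]
for d in(0,-.0015,-.003):
    for zz in(-.0223,-.0343):print(d,"cap near edge row",wpx(o,t+u*(d-.046)+zz*z), "body",wpx(o,t+u*(d-.043)-.0583*z))
```

```text
128 L [126, 125, 126, 125, 125, 125, 125, 124, 125, 125, 124, 124, 123, 124, 124, 123, 123, 116, 107, 108, 114, 115, 115, 116, 116, 116, 117, 117, 117, 117, 117, 117, 118, 117, 119]
R [189, 188, 189, 188, 189, 188, 189, 188, 189, 188, 189, 189, 188, 188, 188, 187, 178, 161, 162, 176, 181, 181, 181, 182, 182, 182, 182, 182, 183, 182, 182, 182, 182, 182, 182, 182, 183]
134 L [125, 124, 124, 124, 125, 124, 124, 124, 124, 124, 124, 124, 124, 124, 124, 124, 122, 117, 107, 107, 112, 114, 114, 115, 115, 115, 115, 116, 116, 116, 117, 117, 117, 117, 117]
R [187, 187, 187, 187, 187, 187, 187, 187, 187, 187, 187, 187, 187, 188, 187, 185, 174, 160, 164, 177, 182, 182, 182, 182, 181, 183, 183, 183, 183, 183, 183, 183, 183, 183, 183, 183, 183]
well near edge row [242.5393489  143.81439931]
128 -0.046 [180.7319478  127.98643719]
128 0.046 [305.17839599 127.71702879]
134 -0.046 [180.92363792 133.97464585]
134 0.046 [305.00777735 133.76455832]
0 cap near edge row [251.92464323 160.84363373] body [252.18852697 155.4617018 ]
0 cap near edge row [252.02905841 157.01418778] body [252.18852697 155.4617018 ]
-0.0015 cap near edge row [251.93047913 157.97436097] body [252.19381743 153.13202611]
-0.0015 cap near edge row [252.03479307 154.34510422] body [252.19381743 153.13202611]
-0.003 cap near edge row [251.93644153 155.09563828] body [252.19918124 150.79673768]
-0.003 cap near edge row [252.04063179 151.66844943] body [252.19918124 150.79673768]
```

>>> step_arm([
  [-0.002, -0.006, 0, 0, 0, 0],
  [-0.003, -0.011, 0, 0, 0, 0],
  [-0.003, -0.011, -0.015, 0, 0, 0],
  [-0.003, -0.011, -0.03, 0, 0, 0],
  [-0.003, -0.011, -0.035, 0, 0, 0],
])

```text
clock: 17.67
tcp_pos: [0.4609, -0.3192, 0.0833]
orientation: [-0.408, -3.114, -0.001]
contact_force: [-1.3, 1.6, -3.2]
grip_width: 0.0235
gripper_force: 41.7
```

>>> step_arm([
  [0, 0, 0, 0, 0, 0],
  [0, 0, 0, 0, 0, 0],
])

```text
clock: 17.83
tcp_pos: [0.4611, -0.3195, 0.084]
orientation: [-0.408, -3.114, -0.001]
contact_force: [-0.5, 0.4, -2.5]
grip_width: 0.0233
gripper_force: 41.7
```

>>> step_arm([
  [-0.001, 0.003, -0.004, 0, 0, 0],
  [-0.001, 0.003, -0.008, 0, 0, 0],
  [-0.001, 0.003, -0.012, 0, 0, 0],
  [-0.001, 0.003, -0.016, 0, 0, 0],
  [-0.001, 0.003, -0.016, 0, 0, 0],
])

```text
clock: 18.25
tcp_pos: [0.4606, -0.3177, 0.0744]
orientation: [-0.407, -3.114, -0.001]
contact_force: [0.7, -0.3, -2.7]
grip_width: 0.0232
gripper_force: 41.8
```

>>> step_arm([
  [0, 0, -0.003, 0, 0, 0],
  [0, 0, -0.006, 0, 0, 0],
  [0, 0, -0.006, 0, 0, 0],
])

```text
clock: 18.5
tcp_pos: [0.4607, -0.3179, 0.071]
orientation: [-0.408, -3.115, -0.0]
contact_force: [0.2, -0.3, -2.8]
grip_width: 0.0229
gripper_force: 41.8
```

Past rim height (0.0723) without contact, so it is going into the well.

>>> step_arm([
  [0, 0, -0.003, 0, 0, 0],
  [0, 0, -0.005, 0, 0, 0],
  [0, 0, -0.005, 0, 0, 0],
])

```text
clock: 18.75
tcp_pos: [0.4607, -0.3178, 0.0681]
orientation: [-0.407, -3.115, -0.0]
contact_force: [0.2, 0.5, -2.6]
grip_width: 0.0233
gripper_force: 41.8
```

>>> step_arm([
  [0, 0, -0.002, 0, 0, 0],
  [0, 0, -0.003, 0, 0, 0],
  [0, 0, -0.003, 0, 0, 0],
])

```text
clock: 19.0
tcp_pos: [0.4608, -0.3179, 0.0664]
orientation: [-0.408, -3.115, -0.0]
contact_force: [-0.0, -0.2, -3.6]
grip_width: 0.023
gripper_force: 41.8
```

>>> step_arm([
  [0, 0, -0.001, 0, 0, 0],
  [0, 0, -0.002, 0, 0, 0],
  [0, 0, -0.002, 0, 0, 0],
])

```text
clock: 19.25
tcp_pos: [0.4608, -0.318, 0.0654]
orientation: [0.408, 3.115, 0.0]
contact_force: [-0.4, 0.1, -1.0]
grip_width: 0.0227
gripper_force: 41.9
```

>>> step_arm([
  [0, 0, -0.001, 0, 0, 0],
  [0, 0, -0.0015, 0, 0, 0],
  [0, 0, -0.0015, 0, 0, 0],
])

```text
clock: 19.5
tcp_pos: [0.4608, -0.3181, 0.0653]
orientation: [0.408, 3.115, 0.001]
contact_force: [-2.2, 1.9, 8.5]
grip_width: 0.023
gripper_force: 43.1
```

>>> step_arm([
  [0, 0, -0.001, 0, 0, 0],
  [0, 0, -0.001, 0, 0, 0],
])

```text
clock: 19.67
tcp_pos: [0.4608, -0.3181, 0.0653]
orientation: [0.408, 3.114, 0.002]
contact_force: [-4.4, 3.0, 15.6]
grip_width: 0.0233
gripper_force: 44.1
```

>>> step_arm([
  [0, 0, 0.0015, 0, 0, 0],
  [0, 0, 0.0015, 0, 0, 0],
])

```text
clock: 19.83
tcp_pos: [0.461, -0.3181, 0.0653]
orientation: [0.408, 3.114, 0.0]
contact_force: [-2.1, 0.0, 6.5]
grip_width: 0.0229
gripper_force: 43.0
```

>>> step_arm([
  [0, 0, 0, 0, 0, 0],
  [0, 0, 0, 0, 0, 0],
  [0, 0, 0, 0, 0, 0],
  [0, 0, 0, 0, 0, 0],
  [0, 0, 0, 0, 0, 0],
], jaw=0.45)

```text
clock: 20.25
tcp_pos: [0.4608, -0.3179, 0.0645]
orientation: [-0.407, -3.115, -0.0]
contact_force: [-1.5, 0.2, -0.5]
grip_width: 0.0467
gripper_force: 0.0
```

>>> step_arm([
  [0, 0, 0.01, 0, 0, 0],
  [0, 0, 0.04, 0, 0, 0],
  [0, 0, 0.09, 0, 0, 0],
  [0, 0, 0.15, 0, 0, 0],
  [0, 0, 0.21, 0, 0, 0],
])

```text
clock: 20.67
tcp_pos: [0.4601, -0.3178, 0.192]
orientation: [-0.408, -3.113, -0.0]
contact_force: [1.1, 0.1, -0.1]
grip_width: 0.047
gripper_force: 0.0
```

>>> step_arm([
  [0, 0, 0.05, 0, 0, 0],
  [0, 0, 0.07, 0, 0, 0],
  [0, 0, 0.07, 0, 0, 0],
])

```text
clock: 20.92
tcp_pos: [0.4623, -0.3191, 0.2362]
orientation: [0.407, 3.109, -0.002]
contact_force: [0.5, -1.0, -0.8]
grip_width: 0.0471
gripper_force: 0.0
```

```bash
python3 ch.py 7
python3 - <<'E'
from h import *
import pickle
o,im=pickle.load(open("pics/w7.pkl","rb"))
H=cv2.cvtColor(im,cv2.COLOR_RGB2HSV);h,s,v=[H[...,k].astype(int) for k in range(3)]
m=((h>4)&(h<20)&(s>140)&(v>90))
for c in blobs(m,200):
    mr=cv2.minAreaRect(c);P=np.array([wz(o,p,.073)[:2] for p in cv2.boxPoints(mr)]);print(mr,P.mean(0),[np.linalg.norm(P[k]-P[k-1]) for k in range(4)])
t=eyes.grab_frame("top");H=cv2.cvtColor(t,cv2.COLOR_RGB2HSV);h,s,v=[H[...,k].astype(int) for k in range(3)]
for c in blobs((h>4)&(h<20)&(s>140)&(v>60),25):print("top",cv2.minAreaRect(c))
# scene+top triangulation of the rib for height
sc=eyes.grab_frame("scene");H=cv2.cvtColor(sc,cv2.COLOR_RGB2HSV);h,s,v=[H[...,k].astype(int) for k in range(3)]
for c in blobs((h>4)&(h<20)&(s>140)&(v>60),25):print("scene",cv2.minAreaRect(c))
i=eyes.camera_info("scene");c=i["mtx"]@(np.linalg.inv(i["extrinsics"])@[.4595,-.3175,.073,1])[:3];print("expect rib top scene",c[:2]/c[2])
a=np.load("pics/scene0.npy")[188:210,232:256];m=cv2.matchTemplate(sc[180:218,224:264],a,5);print("toggle same?",cv2.minMaxLoc(m))
E
```

```text
20.9167 [ 0.46231614 -0.31907583  0.23623426] 0.047052960675832825 0.0 [ 0.45510964 -1.01875246 -0.78472799] -14.917243098368884
[ 0.006 -0.002 -1.   ]
charger at [252.56035755 164.37682603]
((254.0, 173.5), (45.0, 22.0), 90.0) [ 0.45735242 -0.31660238] [np.float64(0.04662028398476593), np.float64(0.021730323068416796), np.float64(0.04661693533160567), np.float64(0.022597762548413017)]
top ((367.0999755859375, 215.70001220703125), (9.486830711364746, 17.708751678466797), 18.434947967529297)
scene ((277.2110290527344, 282.0367126464844), (8.23730754852295, 17.43243980407715), 73.3007583618164)
expect rib top scene [277.86877024 281.73274203]
toggle same? (-0.5272862911224365, 0.9590685963630676, (1, 15), (8, 8))
```

```bash
python3 -c "
from bench import r
print(r.hand_in())"
```

```text
the job is handed in; nothing more can be done
None
```

I tilted the toggle to the red dot, held it for just over a second and let it spring back; then I released the pack by its latch pad, stood it rib up fully down in the charger well, and handed the job in at about 21 s.

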